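# Ready the herb corner for the grow lamp

## Robot

A 6-joint arm with a two-finger parallel gripper is mounted at the origin on the work surface. World frame = base frame: x ahead of the robot, y to its left, z up, the work surface at z = 0. Lengths are in m, angles in rad, forces in N, time in s.
With the tool pointing down it reaches from about 0.35 to 0.775 m from the base axis. Payload 5.5 kg.
Tool frame: the origin (TCP) lies midway between the tips of the shut fingers; the grasp point (between the pads) lies hold_point_z behind it (hold_point_z is the distance from the TCP to the grasp point, in m); z points along the fingers, y is the direction in which the jaws open and shut (so a half turn about z gives the same grasp; the last joint's range is limited). The gripper opens to 85 mm and grips with 20 to 120 N. Pads are 22 mm wide; open, the fingers measure 114 mm over their backs; the gripper's body (76 mm by 85 mm) begins 54 mm behind the grasp point. The pads swing forward as they close: fully open they stand 13 mm farther back than shut.
Start: joints at [-1.257, 0.313, 0.046, 1.304, 0, 1.431], TCP at [0.252, -0.517, 0.231] pointing down, gripper open.
Joint ranges: [-2.76, 2.76], [-0.86, 1.69], [-1.03, 1.26], [-2.2, 2.34], [-1.47, 1.5], [-3.14, 3.14]. Speed limits (rad/s): [2.57, 2.57, 3.14, 3.14, 3.14, 3.14].

## Interface

Orientations are given as a unit quaternion [w, x, y, z].
In Python, from workcell import * gives the robot as it stands. The module is installed in compiled form; this text tells all that it offers.
- The arm moves only by the tool jog_arm, never from a script. Its argument "plan" is a list of rows, each a list of 6 numbers: the shift along the world's x, y, z in m, then the turn, a rotation vector about the world's x, y, z in degrees. A call has exactly 10 rows; each row shifts and turns the commanded pose from where the row before left it; what a row does not reach is not made up. A row lasts 1/10 s, in which the tool goes at most 50 mm and 8.59 degrees, less where a joint would pass 70% of its speed; a pose out of reach is approached as far as the arm can. A call with a gripper value outside its range is refused whole. "hand" is the opening, from 0 (shut) to 1 (fully open), set as the call begins (left out, the last holds). The fingers move at their own pace and stop on an object; "force" is the grip in N (left out, the last holds). Time passes only in rows, so rows that do not move let the fingers close, or fill a call up. It gives the time, the measured TCP pose, the force and the opening at its end, in the units of the state.
- get_state(): the state, without advancing time (a new reading comes with each control period).
- read_camera(name): name is "scene" or "top"; returns the picture (420x560x3 uint8, red, green, blue); there is no depth.
- calibration(name): a dict with "K" (3x3 intrinsics, pixels), "world_to_cam" (4x4, takes a point from world to camera coordinates). Camera axes: x right, y down, z forward; pixel columns grow to the right and rows downward; lengths in m; the calibration is good to about 2 mm. A picture is of the moment at which its call begins. calibration takes no time and is no camera call.
- hand_in(): hands the job in, once; it reports no verdict.
The state is a dict: "clock": time; "joint_pos": joint angles; "qvel": joint speeds; "tau": joint torques, N m; "tcp_pos": TCP position; "orientation": TCP orientation; "wrist_force": force on the tool from outside, world axes, zero at the start; "ft_torque": the same for the moment, N m; "finger_gap": finger opening in m.
Only numpy, scipy, OpenCV 4.12 (cv2) and the standard library are available. Lean on these libraries where they do the work, as an engineer would, in place of code of your own. Each camera call takes 0.05 s, during which the arm holds its last target.

## Task

Get the herb corner ready for the grow lamp: lift the mint pail off its steel stand and set it down upright, wholly on the cork mat; spread all the terracotta chunks in the black tray into one even layer, each lying on the tray floor, with a clear finger's width (about 20 mm) of bare tray between any two and at least one in each quarter of the tray. When both are done, and only then, throw the red toggle right over to switch the lamp on; never tip the pail over, and leave the cloche, the basil pot and the scoop where they are.

Things in the scene. Friction and masses are not known exactly. Their poses are not given: they have to be found in the camera images.
- pail: small zinc pail planted with mint, solid: 84 mm across at the rim, 68 mm at the foot, 85 mm tall, leaves to 110 mm. Its hoop handle is rigid and upright: two side wires at y = +-43 mm rising to a straight 10 mm round steel bar that runs along the pail's y from -26 to +26 mm, bar axis 158 mm above the foot. About 0.35 kg. Origin: centre of the foot (underside), z up
- stand: fixed galvanised steel stand with slots, 130 x 130 mm top, top surface 80 mm above the table, four legs. Origin: on the table under its centre. The pail starts on it
- mat: fixed round cork mat, 130 mm across, 5 mm thick, on the table. Origin: centre of its underside
- tray: fixed black plastic tray, outside 250 x 250 mm, 28 mm tall, walls 5 mm, inner floor 240 x 240 mm at 4 mm above the table. Thin grey lines along its x and y axes mark its four quarters. Origin: centre of its underside, x and y along its sides, z up
- lamp (a joint): toggle switch of the grow lamp: a red lever 80 mm long on a grey block. 0 = off, leaning to the block's -x; 1.0 rad = fully on, leaning to the block's +x. It stays where it is left; on means thrown across to within about 0.2 rad of the far stop
- lamp_tip (a point): free end of the red toggle lever
- lamp_base: grey block of the toggle switch, fixed on the table. Origin: centre of its underside; the lever swings in its x-z plane, towards +x for on
- cloche: bystander: clear glass cloche, 110 mm across, 138 mm tall with its knob. Origin: centre of its underside
- basil: bystander: terracotta pot of basil, 90 mm across, about 120 mm tall. Origin: centre of its underside
- scoop: bystander: aluminium scoop 180 mm long and 55 mm wide lying along its y axis, handle to -y. Origin: on its underside, near the root of the handle
- chunk0: terracotta chunk, a rounded block 28 (x) x 30 (y) x 24 (z) mm, 35 g, origin at its centre. Always there. At the start five chunks lie in a row (34 mm apart, along y) on the tray floor and two to four more lie on top of them, bridging neighbours
- chunk1: terracotta chunk, a rounded block 28 (x) x 30 (y) x 24 (z) mm, 35 g, origin at its centre. Always there. At the start five chunks lie in a row (34 mm apart, along y) on the tray floor and two to four more lie on top of them, bridging neighbours
- chunk2: terracotta chunk, a rounded block 28 (x) x 30 (y) x 24 (z) mm, 35 g, origin at its centre. Always there. At the start five chunks lie in a row (34 mm apart, along y) on the tray floor and two to four more lie on top of them, bridging neighbours
- chunk3: terracotta chunk, a rounded block 28 (x) x 30 (y) x 24 (z) mm, 35 g, origin at its centre. Always there. At the start five chunks lie in a row (34 mm apart, along y) on the tray floor and two to four more lie on top of them, bridging neighbours
- chunk4: terracotta chunk, a rounded block 28 (x) x 30 (y) x 24 (z) mm, 35 g, origin at its centre. Always there. At the start five chunks lie in a row (34 mm apart, along y) on the tray floor and two to four more lie on top of them, bridging neighbours
- chunk5: terracotta chunk, a rounded block 28 (x) x 30 (y) x 24 (z) mm, 35 g, origin at its centre. May be absent. At the start five chunks lie in a row (34 mm apart, along y) on the tray floor and two to four more lie on top of them, bridging neighbours
- chunk6: terracotta chunk, a rounded block 28 (x) x 30 (y) x 24 (z) mm, 35 g, origin at its centre. May be absent. At the start five chunks lie in a row (34 mm apart, along y) on the tray floor and two to four more lie on top of them, bridging neighbours
- chunk7: terracotta chunk, a rounded block 28 (x) x 30 (y) x 24 (z) mm, 35 g, origin at its centre. May be absent. At the start five chunks lie in a row (34 mm apart, along y) on the tray floor and two to four more lie on top of them, bridging neighbours
- chunk8: terracotta chunk, a rounded block 28 (x) x 30 (y) x 24 (z) mm, 35 g, origin at its centre. May be absent. At the start five chunks lie in a row (34 mm apart, along y) on the tray floor and two to four more lie on top of them, bridging neighbours
Not all that is in view belongs to the job. What is shaped like the chunk3 but yellow is not meant.

How it is judged:
By the outcome, as a careful person would: the job done as asked, in the order asked, and still so for the second after the job is handed in, with the robot touching nothing.
Of chunk5, chunk6, chunk7, chunk8 only 2 to 4 are there at a start; the rules pass over those that are not, and their reading is None.
At some moment in a run one of chunk0, chunk1, chunk2, chunk3, chunk4 may be knocked a few centimetres aside while the robot is not near it.
It also fails if it takes over 210 s, if anything falls off the work surface, if the arm or the gripper's body presses on something with over 40 N, if the wrist force passes 120 N, or if a joint passes its speed limit or range.

## Working session

There is one attempt and no reset: what is moved stays moved. The work goes in short steps, Python scripts to look and compute and a tool call to move; the robot and the scene stay as the last step left them, time stands still between calls to the robot, and variables do not carry over. Pictures are saved under pics/ and viewed, and the job is handed in when it is done.

Besides the shell and the picture viewer there is one more tool, called after ">>>" as name(argument=value, ...), one argument or row to a line, values as JSON. jog_arm: Moves the arm, as the interface text tells. Its arguments: {"type":"object","properties":{"plan":{"type":"array","items":{"type":"array","items":{"type":"number"}}},"hand":{"type":"number"},"force":{"type":"number"}},"required":["plan"]}

```bash
mkdir -p pics
python3 - <<'E'
from workcell import *
import cv2, json, numpy as np
s=get_state(); print(s)
for n in("scene","top"):
    im=read_camera(n); cv2.imwrite(f"pics/{n}0.png",im[:,:,::-1]); c=calibration(n); print(n,np.array(c["K"]).tolist(),np.round(c["world_to_cam"],4).tolist())
E
```

```text
{'clock': 0.0, 'joint_pos': array([-1.25658012e+00,  3.13996418e-01,  4.49715918e-02,  1.30357798e+00,
       -5.00407513e-06,  1.43119669e+00]), 'qvel': array([-0.00064117, -0.0019117 , -0.00016524,  0.00327987,  0.00154131,
       -0.00045552]), 'tau': array([-4.14792203e-04, -4.80628788e+01,  2.98531884e+01,  1.93266990e-02,
       -3.57485497e-06, -6.14897520e-07]), 'tcp_pos': array([ 0.25191152, -0.51631852,  0.2304081 ]), 'orientation': array([-8.99579306e-04,  9.74366265e-01,  2.24965699e-01, -8.12525050e-05]), 'wrist_force': array([-0.26757066, -0.15467193,  0.53784343]), 'ft_torque': array([-0.00855545,  0.02466527, -0.02503606]), 'finger_gap': 0.08558830005137885}
scene [[453.4895750124845, 0.0, 276.6155285943951], [0.0, 453.4895750124845, 212.274155281136], [0.0, 0.0, 1.0]] [[0.8658, 0.5003, -0.0005, -0.5441], [0.3176, -0.5505, -0.7721, -0.0804], [-0.3866, 0.6683, -0.6355, 1.1228], [0.0, 0.0, 0.0, 1.0]]
top [[545.9261132172597, 0.0, 282.48535634593844], [0.0, 545.9261132172597, 203.06390169225102], [0.0, 0.0, 1.0]] [[-0.0112, -0.9999, -0.0, 0.0844], [-0.9871, 0.0111, -0.1599, 0.5731], [0.1598, -0.0018, -0.9871, 1.2312], [0.0, 0.0, 0.0, 1.0]]
```

View pics/scene0.png

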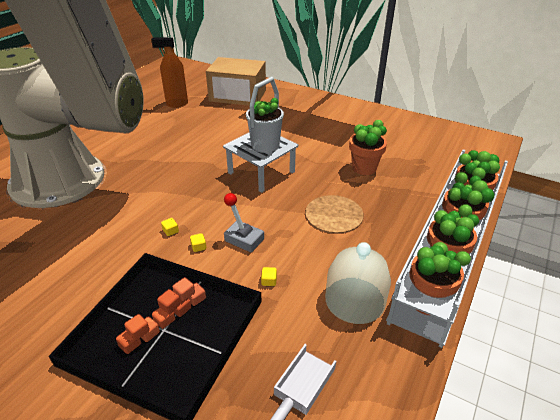

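View pics/top0.png

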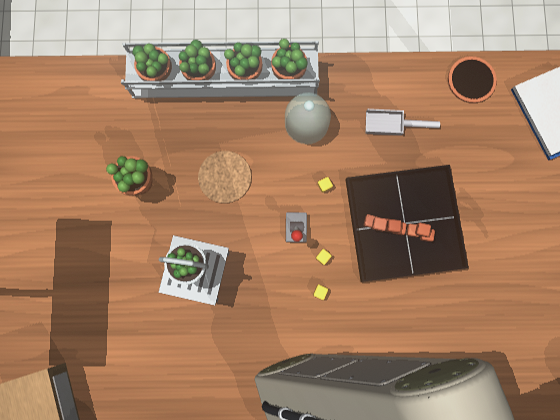

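The top view shows the tray at about (407,222), the pail on its stand at (185,264), the mat at (224,177), the toggle at (297,230), and three yellow decoys that I leave alone. The orange-red chunks sit at (370–432, 222–232). Next I enlarge.

Run:
```python
import cv2
a=cv2.imread("pics/top0.png"); b=cv2.imread("pics/scene0.png")
cv2.imwrite("pics/c1.png",cv2.resize(a[155:290,340:475],None,fx=4.4,fy=4.4,interpolation=cv2.INTER_CUBIC))
cv2.imwrite("pics/c2.png",cv2.resize(b[270:360,100:220],None,fx=6.5,fy=6.5,interpolation=cv2.INTER_CUBIC))
cv2.imwrite("pics/c3.png",cv2.resize(a[200:310,150:320],None,fx=4.5,fy=4.5,interpolation=cv2.INTER_CUBIC))
cv2.imwrite("pics/c4.png",cv2.resize(b[70:250,200:310],None,fx=3.3,fy=3.3,interpolation=cv2.INTER_CUBIC))
```

```text
(no output)
```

View pics/c1.png

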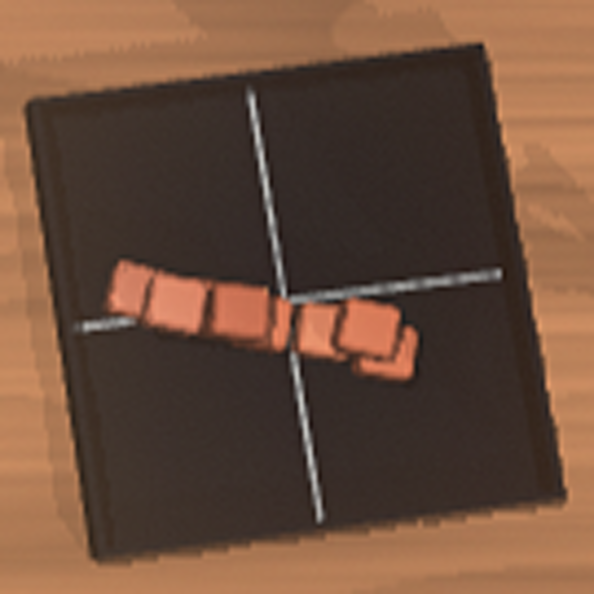

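View pics/c2.png

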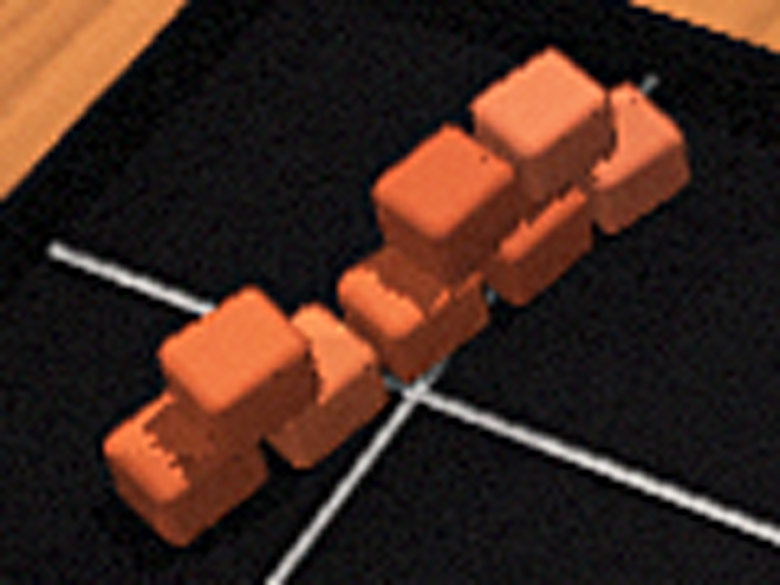

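View pics/c3.png

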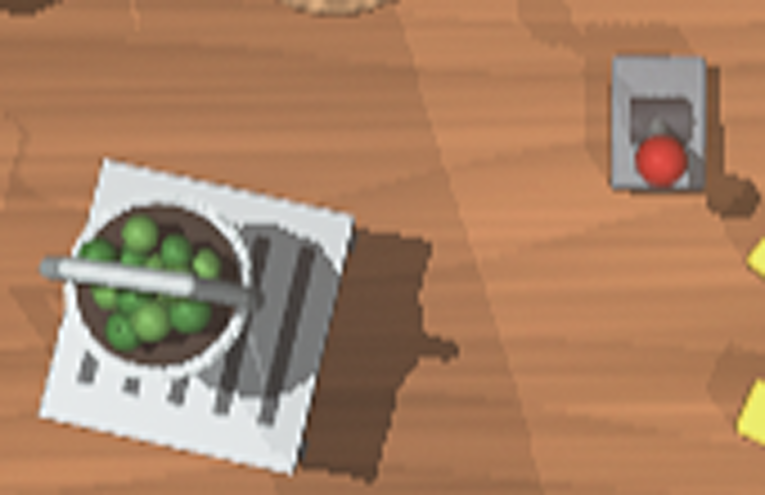

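View pics/c4.png

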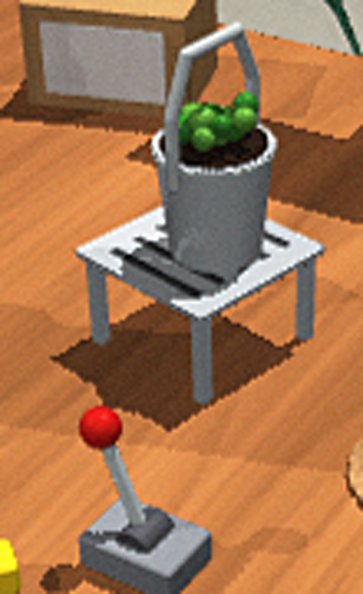

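```bash
cat > h.py <<'E'
from workcell import *
import cv2, numpy as np
def w(n,u,v,z):
    c=calibration(n);K=np.array(c["K"]);T=np.array(c["world_to_cam"])
    d=T[:3,:3].T@np.linalg.inv(K)@[u,v,1]; o=-T[:3,:3].T@T[:3,3]
    return o+d*(z-o[2])/d[2]
def px(n,p):
    c=calibration(n);K=np.array(c["K"]);T=np.array(c["world_to_cam"])
    q=K@(T[:3,:3]@np.array(p)+T[:3,3]); return q[:2]/q[2]
E
python3 - <<'E'
from h import *
np.set_printoptions(precision=4,suppress=True)
C1=lambda x,y:(340+x/4.4,155+y/4.4)
C2=lambda x,y:(100+x/6.5,270+y/6.5)
C3=lambda x,y:(150+x/4.5,200+y/4.5)
C4=lambda x,y:(200+x/3.3,70+y/3.3)
print("tray corners outer top z.028",[w("top",*C1(*p),.028)[:2] for p in[(27,105),(482,45),(565,495),(97,557)]])
print("lines ends floor",[w("top",*C1(*p),.004)[:2] for p in[(250,88),(320,521),(77,328),(500,273),(287,300)]])
print("rim c",w("top",*C3(160,285),.165))
print("bar ends",w("top",*C3(50,268),.238),w("top",*C3(190,283),.238))
print("bar ends scene",w("scene",*C4(190,62),.238),w("scene",*C4(238,28),.238))
print("mat",w("top",224.5,177,.005), w("scene",334,213.5,.005))
print("base corners top face?",[w("top",*C3(*p),.02)[:2] for p in[(614,57),(704,57),(704,188),(614,188)]])
print("ball",[w("top",*C3(660,160),z) for z in(.08,.1)],[w("scene",*C4(100,426),z) for z in(.08,.1)])
print("bottom/top chunks:")
for p,z in[((132,287),.028),((178,305),.052),((240,312),.052),((285,322),.028),((320,332),.028),((370,327),.052),((388,355),.028)]: print(p,w("top",*C1(*p),z))
for p in[(245,350),(445,180),(540,105)]: print(p,w("scene",*C2(*p),.052))
print("cloche",w("top",308,104,.138),"basil",w("top",130,180,.07),"scoop",w("top",385,122,.02))
E
```

```text
tray corners outer top z.028 [array([ 0.6339, -0.0749]), array([ 0.6645, -0.3241]), array([ 0.4201, -0.3533]), array([ 0.3904, -0.1045])]
lines ends floor [array([ 0.6471, -0.2017]), array([ 0.4087, -0.2287]), array([ 0.5145, -0.1014]), array([ 0.5422, -0.3338]), array([ 0.5286, -0.2166])]
rim c [0.43   0.2813 0.165 ]
bar ends [0.434  0.3163 0.238 ] [0.4268 0.2555 0.238 ]
bar ends scene [0.4357 0.2523 0.238 ] [0.4352 0.3145 0.238 ]
mat [0.6466 0.2183 0.005 ] [0.6508 0.2175 0.005 ]
base corners top face? [array([0.555 , 0.0687]), array([0.5545, 0.0211]), array([0.4851, 0.0224]), array([0.4856, 0.0696])]
ball [array([0.494 , 0.0468, 0.08  ]), array([0.492 , 0.0474, 0.1   ])] [array([0.4795, 0.0677, 0.08  ]), array([0.4953, 0.047 , 0.1   ])]
bottom/top chunks:
(132, 287) [ 0.5336 -0.1283  0.028 ]
(178, 305) [ 0.5207 -0.1482  0.052 ]
(240, 312) [ 0.5167 -0.1807  0.052 ]
(285, 322) [ 0.5138 -0.2095  0.028 ]
(320, 332) [ 0.5082 -0.228   0.028 ]
(370, 327) [ 0.508  -0.2486  0.052 ]
(388, 355) [ 0.4955 -0.2637  0.028 ]
(245, 350) [ 0.5142 -0.2468  0.052 ]
(445, 180) [ 0.5215 -0.1807  0.052 ]
(540, 105) [ 0.5265 -0.1481  0.052 ]
cloche [0.7828 0.0186 0.138 ] basil [0.6281 0.4298 0.07  ] scoop [ 0.7764 -0.1752  0.02  ]
```

Run:
```python
import workcell
print([x for x in dir(workcell) if not x.startswith('__')])
print(getattr(workcell,'hold_point_z',None))
from h import *
np.set_printoptions(precision=4,suppress=True)
R=lambda t:np.array([[np.cos(t),-np.sin(t)],[np.sin(t),np.cos(t)]])
c=np.array([.5273,-.2142])
for a in[(72,72),(72,-72),(-72,72),(-72,-72),(-72,0),(72,0)]: print(a,c+R(np.radians(6.6))@(np.array(a)/1000))
# annotate expected bottoms
a=cv2.imread("pics/scene0.png")
```

```text
['MotionError', 'calibration', 'get_state', 'hand_in', 'hold_point_z', 'read_camera']
0.0187
(72, 72) [ 0.5905 -0.1344]
(72, -72) [ 0.6071 -0.2774]
(-72, 72) [ 0.4475 -0.151 ]
(-72, -72) [ 0.4641 -0.294 ]
(-72, 0) [ 0.4558 -0.2225]
(72, 0) [ 0.5988 -0.2059]
```

Eight chunks are there: five on the floor and three on top. The tops are at (0.524,-0.148), (0.519,-0.181) and (0.510,-0.248). I'll leave floor chunks 1, 3 and 5 in place and move the other five. First is the right-hand top chunk.

>>> jog_arm(
  plan=[
    [0.0258,0.0268,-0.01,0,0,5.3],
    [0.0258,0.0268,-0.01,0,0,5.3],
    [0.0258,0.0268,-0.01,0,0,5.3],
    [0.0258,0.0268,-0.01,0,0,5.3],
    [0.0258,0.0268,-0.01,0,0,5.3],
    [0.0258,0.0268,-0.01,0,0,5.3],
    [0.0258,0.0268,-0.01,0,0,5.3],
    [0.0258,0.0268,-0.01,0,0,5.3],
    [0.0258,0.0268,-0.01,0,0,5.3],
    [0.0258,0.0268,-0.01,0,0,5.3],
  ],
  hand=0.65,
  force=30,
)

```text
clock: 1.1
tcp_pos: [0.5107, -0.2474, 0.1305]
orientation: [-0.0, 0.77, 0.638, -0.0]
wrist_force: [1.1, -0.1, 0.8]
finger_gap: 0.0553
```

>>> jog_arm(
  plan=[
    [0,0,-0.03,0,0,0],
    [0,0,-0.03,0,0,0],
    [0,0,-0.025,0,0,0],
    [0,0,-0.016,0,0,0],
    [0,0,0,0,0,0],
    [0,0,0,0,0,0],
    [0,0,0,0,0,0],
    [0,0,0,0,0,0],
    [0,0,0,0,0,0],
    [0,0,0,0,0,0],
  ],
)

```text
clock: 2.1
tcp_pos: [0.5104, -0.2491, 0.031]
orientation: [0.001, 0.772, 0.636, 0.0]
wrist_force: [-0.0, 0.5, -0.1]
finger_gap: 0.0554
```

>>> jog_arm(
  plan=[
    [0,0,0,0,0,0],
    [0,0,0,0,0,0],
    [0,0,0,0,0,0],
    [0,0,0,0,0,0],
    [0,0,0,0,0,0],
    [0,0,0.02,0,0,0],
    [0,0,0.02,0,0,0],
    [0,0,0.02,0,0,0],
    [0,0,0,0,0,0],
    [0,0,0,0,0,0],
  ],
  hand=0,
)

```text
clock: 3.1
tcp_pos: [0.5101, -0.2489, 0.0901]
orientation: [0.0, 0.772, 0.636, 0.0]
wrist_force: [0.5, -0.0, -1.0]
finger_gap: 0.0274
```

>>> jog_arm(
  plan=[
    [-0.023,-0.0225,0,0,0,0],
    [-0.023,-0.0225,0,0,0,0],
    [0,0,-0.02,0,0,0],
    [0,0,-0.02,0,0,0],
    [0,0,-0.02,0,0,0],
    [0,0,-0.01,0,0,0],
    [0,0,-0.007,0,0,0],
    [0,0,-0.005,0,0,0],
    [0,0,0,0,0,0],
    [0,0,0,0,0,0],
  ],
)

```text
clock: 4.1
tcp_pos: [0.4645, -0.2941, 0.0088]
orientation: [0.0, 0.772, 0.636, 0.0]
wrist_force: [-0.0, 0.8, -1.0]
finger_gap: 0.0276
```

>>> jog_arm(
  plan=[
    [0,0,0,0,0,0],
    [0,0,0,0,0,0],
    [0,0,0,0,0,0],
    [0,0,0.02,0,0,0],
    [0,0,0.03,0,0,0],
    [0,0,0.03,0,0,0],
    [0.015,0.03,0.01,0,0,0],
    [0.02,0.04,0,0,0,0],
    [0.02,0.04,0,0,0,0],
    [0,0,0,0,0,0],
  ],
  hand=0.65,
)

```text
clock: 5.1
tcp_pos: [0.5207, -0.1796, 0.0988]
orientation: [-0.0, 0.77, 0.638, 0.001]
wrist_force: [-0.9, -0.4, -0.3]
finger_gap: 0.0558
```

>>> jog_arm(
  plan=[
    [-0.001,0.002,-0.01,0,0,3],
    [0,0,-0.02,0,0,0],
    [0,0,-0.02,0,0,0],
    [0,0,-0.012,0,0,0],
    [0,0,-0.005,0,0,0],
    [0,0,0,0,0,0],
    [0,0,0,0,0,0],
    [0,0,0,0,0,0],
    [0,0,0,0,0,0],
    [0,0,0,0,0,0],
  ],
)

```text
clock: 6.1
tcp_pos: [0.5184, -0.182, 0.0318]
orientation: [0.0, 0.755, 0.656, 0.0]
wrist_force: [-0.5, 0.8, -0.7]
finger_gap: 0.0555
```

>>> jog_arm(
  plan=[
    [0,0,0,0,0,0],
    [0,0,0,0,0,0],
    [0,0,0,0,0,0],
    [0,0,0,0,0,0],
    [0,0,0,0,0,0],
    [0,0,0.02,0,0,0],
    [0,0,0.02,0,0,0],
    [0,0,0.02,0,0,0],
    [0,0,0,0,0,0],
    [0,0,0,0,0,0],
  ],
  hand=0,
)

```text
clock: 7.1
tcp_pos: [0.5181, -0.1819, 0.0911]
orientation: [0.0, 0.755, 0.656, 0.0]
wrist_force: [-0.7, -0.1, -0.2]
finger_gap: 0.0273
```

>>> jog_arm(
  plan=[
    [0.03,-0.032,0,0,0,0],
    [0.03,-0.032,0,0,0,0],
    [0.029,-0.0315,0,0,0,0],
    [0,0,-0.02,0,0,0],
    [0,0,-0.025,0,0,0],
    [0,0,-0.02,0,0,0],
    [0,0,-0.01,0,0,0],
    [0,0,-0.0065,0,0,0],
    [0,0,0,0,0,0],
    [0,0,0,0,0,0],
  ],
)

```text
clock: 8.1
tcp_pos: [0.6075, -0.2775, 0.0103]
orientation: [0.0, 0.755, 0.656, 0.0]
wrist_force: [-0.1, -0.6, 0.9]
finger_gap: 0.0275
```

>>> jog_arm(
  plan=[
    [0,0,0,0,0,0],
    [0,0,0,0,0,0],
    [0,0,0,0,0,0],
    [0,0,0.02,0,0,0],
    [0,0,0.03,0,0,0],
    [0,0,0.03,0,0,0],
    [-0.02,0.03,0.01,0,0,0],
    [-0.02,0.033,0,0,0,0],
    [-0.023,0.033,0,0,0,0],
    [-0.02,0.033,0,0,0,0],
  ],
  hand=0.65,
)

```text
clock: 9.1
tcp_pos: [0.523, -0.1473, 0.1002]
orientation: [0.0, 0.755, 0.656, 0.0]
wrist_force: [0.1, 0.3, -0.2]
finger_gap: 0.0558
```

Now the left top chunk.

>>> jog_arm(
  plan=[
    [0,0,-0.012,0,0,0],
    [0,0,-0.02,0,0,0],
    [0,0,-0.02,0,0,0],
    [0,0,-0.012,0,0,0],
    [0,0,-0.005,0,0,0],
    [0,0,0,0,0,0],
    [0,0,0,0,0,0],
    [0,0,0,0,0,0],
    [0,0,0,0,0,0],
    [0,0,0,0,0,0],
  ],
)

```text
clock: 10.1
tcp_pos: [0.5244, -0.1485, 0.0314]
orientation: [0.0, 0.755, 0.656, 0.0]
wrist_force: [-0.8, -0.7, -0.4]
finger_gap: 0.0556
```

>>> jog_arm(
  plan=[
    [0,0,0,0,0,0],
    [0,0,0,0,0,0],
    [0,0,0,0,0,0],
    [0,0,0,0,0,0],
    [0,0,0,0,0,0],
    [0,0,0.02,0,0,0],
    [0,0,0.02,0,0,0],
    [0,0,0.02,0,0,0],
    [0,0,0,0,0,0],
    [0,0,0,0,0,0],
  ],
  hand=0,
)

```text
clock: 11.1
tcp_pos: [0.5242, -0.1484, 0.0906]
orientation: [0.0, 0.755, 0.656, 0.0]
wrist_force: [0.1, 0.2, -0.6]
finger_gap: 0.0272
```

>>> jog_arm(
  plan=[
    [0.03,0.004,0,0,0,0],
    [0.03,0.0046,0,0,0,0],
    [0.012,0,0,0,0,0],
    [0,0,-0.02,0,0,0],
    [0,0,-0.025,0,0,0],
    [0,0,-0.02,0,0,0],
    [0,0,-0.01,0,0,0],
    [0,0,-0.006,0,0,0],
    [0,0,0,0,0,0],
    [0,0,0,0,0,0],
  ],
)

```text
clock: 12.1
tcp_pos: [0.5966, -0.14, 0.0104]
orientation: [0.0, 0.755, 0.656, 0.0]
wrist_force: [0.4, -0.5, 0.5]
finger_gap: 0.0273
```

>>> jog_arm(
  plan=[
    [0,0,0,0,0,0],
    [0,0,0,0,0,0],
    [0,0,0,0,0,0],
    [0,0,0.02,0,0,0],
    [0,0,0.03,0,0,0],
    [0,0,0.03,0,0,0],
    [0,0.03,0.03,0,0,0],
    [0,0.05,0,0,0,0],
    [0,0.05,0,0,0,0],
    [0,0.05,0,0,0,0],
  ],
  hand=0.5,
)

```text
clock: 13.1
tcp_pos: [0.5963, 0.0416, 0.1208]
orientation: [0.001, 0.755, 0.656, 0.001]
wrist_force: [1.6, 0.2, -0.7]
finger_gap: 0.0425
```

Run:
```python
from h import *
a=read_camera("top");b=read_camera("scene")
cv2.imwrite("pics/top1.png",a[:,:,::-1]);
cv2.imwrite("pics/d1.png",cv2.resize(a[155:290,340:475,::-1],None,fx=4.4,fy=4.4,interpolation=cv2.INTER_CUBIC))
cv2.imwrite("pics/d2.png",cv2.resize(b[245:420,45:270,::-1],None,fx=3.3,fy=3.3,interpolation=cv2.INTER_CUBIC))
```

```text
(no output)
```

View pics/d1.png

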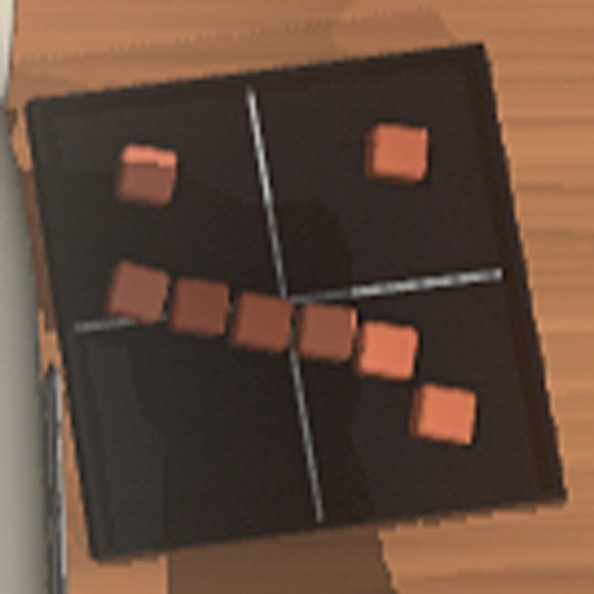

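View pics/d2.png

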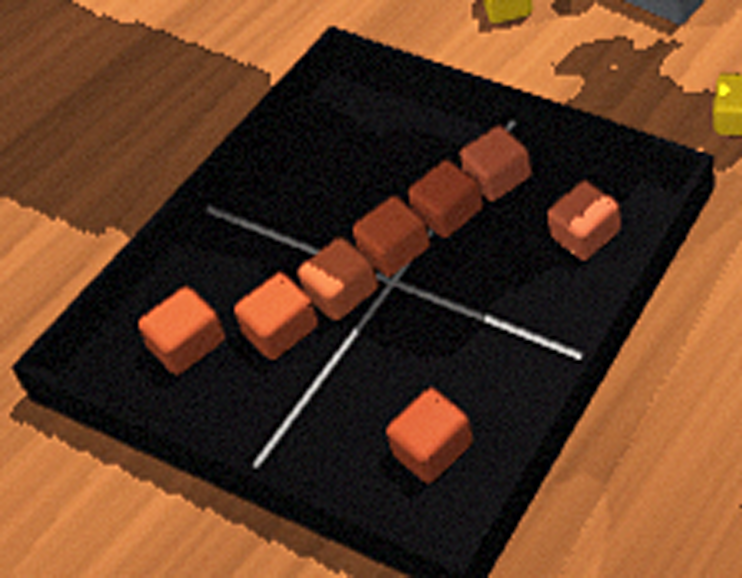

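Run:
```python
from h import *
np.set_printoptions(precision=4,suppress=True)
C1=lambda x,y:(340+x/4.4,155+y/4.4)
t=np.radians(6.6);R=np.array([[np.cos(t),-np.sin(t)],[np.sin(t),np.cos(t)]]);c=np.array([.5273,-.2142])
for n,p in dict(b1=(142,290),b2=(203,306),b3=(265,322),b4=(328,331),b5=(388,350),C=(447,413),A=(150,172),B=(400,152)).items():
    q=w("top",*C1(*p),.028)[:2]; print(n,q,1000*R.T@(q-c))
for p in[(5,-80),(-72,0),(-72,72)]: print(p,c+R@(np.array(p)/1000))
```

```text
b1 [ 0.5319 -0.1336] [13.8726 79.5486]
b2 [ 0.5229 -0.166 ] [ 1.2073 48.4304]
b3 [ 0.5139 -0.1988] [-11.4984  16.8477]
b4 [ 0.5087 -0.2323] [-20.5304 -15.8166]
b5 [ 0.4982 -0.2638] [-34.6447 -45.9464]
C [ 0.4642 -0.2934] [-71.8012 -71.4269]
A [ 0.5962 -0.1403] [76.9085 65.4726]
B [ 0.6057 -0.2761] [ 70.7175 -70.5144]
(5, -80) [ 0.5415 -0.2931]
(-72, 0) [ 0.4558 -0.2225]
(-72, 72) [ 0.4475 -0.151 ]
```

>>> jog_arm(
  plan=[
    [0,-0.045,0,0,0,0],
    [0,-0.045,0,0,0,0],
    [-0.015,-0.045,0,0,0,-2],
    [-0.02,-0.045,0,0,0,-2],
    [-0.02,-0.045,0,0,0,-2],
    [-0.02,-0.04,0,0,0,-1],
    [-0.023,-0.039,-0.01,0,0,0],
    [0,0,-0.02,0,0,0],
    [0,0,0,0,0,0],
    [0,0,0,0,0,0],
  ],
  hand=0.55,
)

```text
clock: 14.2
tcp_pos: [0.4976, -0.2637, 0.0899]
orientation: [-0.0, 0.793, 0.609, -0.0]
wrist_force: [1.2, 1.2, 0.5]
finger_gap: 0.0469
```

>>> jog_arm(
  plan=[
    [0,0,-0.02,0,0,0],
    [0,0,-0.025,0,0,0],
    [0,0,-0.02,0,0,0],
    [0,0,-0.01,0,0,0],
    [0,0,-0.006,0,0,0],
    [0,0,0,0,0,0],
    [0,0,0,0,0,0],
    [0,0,0,0,0,0],
    [0,0,0,0,0,0],
    [0,0,0,0,0,0],
  ],
)

```text
clock: 15.2
tcp_pos: [0.4983, -0.264, 0.0094]
orientation: [0.0, 0.793, 0.609, 0.0]
wrist_force: [-0.3, 0.5, 0.0]
finger_gap: 0.0472
```

>>> jog_arm(
  plan=[
    [0,0,0,0,0,0],
    [0,0,0,0,0,0],
    [0,0,0,0,0,0],
    [0,0,0,0,0,0],
    [0,0,0,0,0,0],
    [0,0,0.02,0,0,0],
    [0,0,0.02,0,0,0],
    [0,0,0.02,0,0,0],
    [0.022,-0.014,0,0,0,0],
    [0.021,-0.015,0,0,0,0],
  ],
  hand=0,
)

```text
clock: 16.2
tcp_pos: [0.5416, -0.2928, 0.0695]
orientation: [0.0, 0.793, 0.609, 0.0]
wrist_force: [0.2, -0.7, 0.0]
finger_gap: 0.0273
```

>>> jog_arm(
  plan=[
    [0,0,0,0,0,0],
    [0,0,-0.02,0,0,0],
    [0,0,-0.02,0,0,0],
    [0,0,-0.01,0,0,0],
    [0,0,-0.0085,0,0,0],
    [0,0,0,0,0,0],
    [0,0,0,0,0,0],
    [0,0,0,0,0,0],
    [0,0,0,0,0,0],
    [0,0,0,0,0,0],
  ],
)

```text
clock: 17.2
tcp_pos: [0.5413, -0.2929, 0.0107]
orientation: [0.0, 0.793, 0.609, 0.0]
wrist_force: [0.1, 0.1, -0.8]
finger_gap: 0.0271
```

>>> jog_arm(
  plan=[
    [0,0,0,0,0,0],
    [0,0,0,0,0,0],
    [0,0,0,0,0,0],
    [0,0,0.02,0,0,0],
    [0,0,0.03,0,0,0],
    [0,0,0.02,0,0,0],
    [-0.016,0.03,0,0,0,3],
    [-0.0166,0.0306,0,0,0,3],
    [0,0,-0.01,0,0,0],
    [0,0,-0.02,0,0,0],
  ],
  hand=0.55,
)

```text
clock: 18.2
tcp_pos: [0.5096, -0.2322, 0.0517]
orientation: [0.002, 0.76, 0.65, 0.001]
wrist_force: [0.6, -1.0, -0.7]
finger_gap: 0.047
```

>>> jog_arm(
  plan=[
    [0,0,-0.02,0,0,0],
    [0,0,-0.015,0,0,0],
    [0,0,-0.0065,0,0,0],
    [0,0,0,0,0,0],
    [0,0,0,0,0,0],
    [0,0,0,0,0,0],
    [0,0,0,0,0,0],
    [0,0,0,0,0,0],
    [0,0,0,0,0,0],
    [0,0,0,0,0,0],
  ],
)

```text
clock: 19.2
tcp_pos: [0.5086, -0.2322, 0.009]
orientation: [0.0, 0.76, 0.649, 0.0]
wrist_force: [0.0, 0.2, -0.4]
finger_gap: 0.0466
```

>>> jog_arm(
  plan=[
    [0,0,0,0,0,0],
    [0,0,0,0,0,0],
    [0,0,0,0,0,0],
    [0,0,0,0,0,0],
    [0,0,0,0,0,0],
    [0,0,0.02,0,0,0],
    [0,0,0.02,0,0,0],
    [0,0,0.02,0,0,0],
    [-0.028,0.003,0,0,0,0],
    [-0.0283,0.0023,0,0,0,0],
  ],
  hand=0,
)

```text
clock: 20.2
tcp_pos: [0.4524, -0.2271, 0.0693]
orientation: [0.001, 0.76, 0.65, 0.0]
wrist_force: [-0.6, -0.9, -0.4]
finger_gap: 0.0273
```

>>> jog_arm(
  plan=[
    [0,0,0,0,0,0],
    [0,0,-0.02,0,0,0],
    [0,0,-0.02,0,0,0],
    [0,0,-0.01,0,0,0],
    [0,0,-0.0085,0,0,0],
    [0,0,0,0,0,0],
    [0,0,0,0,0,0],
    [0,0,0,0,0,0],
    [0,0,0,0,0,0],
    [0,0,0,0,0,0],
  ],
)

```text
clock: 21.2
tcp_pos: [0.4524, -0.227, 0.0106]
orientation: [0.0, 0.76, 0.649, 0.0]
wrist_force: [-0.3, -0.2, -0.4]
finger_gap: 0.0273
```

>>> jog_arm(
  plan=[
    [0,0,0,0,0,0],
    [0,0,0,0,0,0],
    [0,0,0,0,0,0],
    [0,0,0.02,0,0,0],
    [0,0,0.03,0,0,0],
    [0,0,0.02,0,0,0],
    [0.035,0.03,0,0,0,-1],
    [0.0355,0.031,0,0,0,-1],
    [0,0,-0.01,0,0,0],
    [0,0,-0.02,0,0,0],
  ],
  hand=0.5,
)

```text
clock: 22.2
tcp_pos: [0.5248, -0.1655, 0.0512]
orientation: [0.002, 0.771, 0.637, 0.001]
wrist_force: [0.9, -0.0, 0.2]
finger_gap: 0.0424
```

>>> jog_arm(
  plan=[
    [0,0,-0.02,0,0,0],
    [0,0,-0.015,0,0,0],
    [0,0,-0.0065,0,0,0],
    [0,0,0,0,0,0],
    [0,0,0,0,0,0],
    [0,0,0,0,0,0],
    [0,0,0,0,0,0],
    [0,0,0,0,0,0],
    [0,0,0,0,0,0],
    [0,0,0,0,0,0],
  ],
)

```text
clock: 23.2
tcp_pos: [0.5228, -0.1659, 0.009]
orientation: [0.0, 0.772, 0.636, 0.0]
wrist_force: [0.1, 0.4, 0.2]
finger_gap: 0.0426
```

>>> jog_arm(
  plan=[
    [0,0,0,0,0,0],
    [0,0,0,0,0,0],
    [0,0,0,0,0,0],
    [0,0,0,0,0,0],
    [0,0,0,0,0,0],
    [0,0,0.02,0,0,0],
    [0,0,0.02,0,0,0],
    [0,0,0.02,0,0,0],
    [-0.038,0.007,0,0,0,0],
    [-0.0373,0.0079,0,0,0,0],
  ],
  hand=0,
)

```text
clock: 24.2
tcp_pos: [0.4475, -0.1513, 0.0692]
orientation: [0.001, 0.771, 0.636, 0.0]
wrist_force: [0.5, 1.3, 0.4]
finger_gap: 0.0272
```

>>> jog_arm(
  plan=[
    [0,0,0,0,0,0],
    [0,0,-0.02,0,0,0],
    [0,0,-0.02,0,0,0],
    [0,0,-0.01,0,0,0],
    [0,0,-0.0085,0,0,0],
    [0,0,0,0,0,0],
    [0,0,0,0,0,0],
    [0,0,0,0,0,0],
    [0,0,0,0,0,0],
    [0,0,0,0,0,0],
  ],
)

```text
clock: 25.2
tcp_pos: [0.4476, -0.151, 0.0106]
orientation: [0.0, 0.772, 0.636, 0.0]
wrist_force: [-0.4, 0.2, -0.4]
finger_gap: 0.0274
```

>>> jog_arm(
  plan=[
    [0,0,0,0,0,0],
    [0,0,0,0,0,0],
    [0,0,0,0,0,0],
    [0,0,0.02,0,0,0],
    [0,0,0.03,0,0,0],
    [0,0,0.045,0,0,0],
    [0,0,0.045,0,0,0],
    [0,0,0.045,0,0,0],
    [0,0,0.045,0,0,0],
    [0,0,0.045,0,0,0],
  ],
  hand=0.5,
)

```text
clock: 26.2
tcp_pos: [0.447, -0.1507, 0.2873]
orientation: [0.0, 0.772, 0.636, 0.0]
wrist_force: [1.3, -0.4, -0.3]
finger_gap: 0.0425
```

>>> jog_arm(
  plan=[
    [0,0.045,0,0,0,0],
    [0,0.045,0,0,0,0],
    [0,0.045,0,0,0,0],
    [0,0.045,0,0,0,0],
    [0,0.045,0,0,0,0],
    [0,0.045,0,0,0,0],
    [0,0.045,0,0,0,0],
    [0,0.02,0,0,0,0],
    [0,0,0,0,0,0],
    [0,0,0,0,0,0],
  ],
)

```text
clock: 27.2
tcp_pos: [0.4471, 0.1842, 0.2851]
orientation: [0.0, 0.771, 0.637, -0.0]
wrist_force: [-0.4, -0.6, -0.5]
finger_gap: 0.0426
```

Run:
```python
from h import *
a=read_camera("top");b=read_camera("scene")
cv2.imwrite("pics/top2.png",a[:,:,::-1]);
cv2.imwrite("pics/e1.png",cv2.resize(a[155:290,340:475,::-1],None,fx=4.4,fy=4.4,interpolation=cv2.INTER_CUBIC))
cv2.imwrite("pics/e2.png",b[:,:,::-1])
```

```text
(no output)
```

View pics/e1.png

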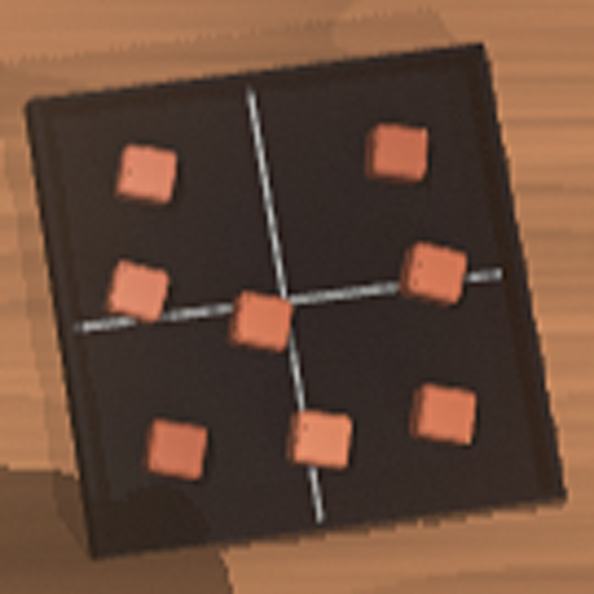

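View pics/e2.png

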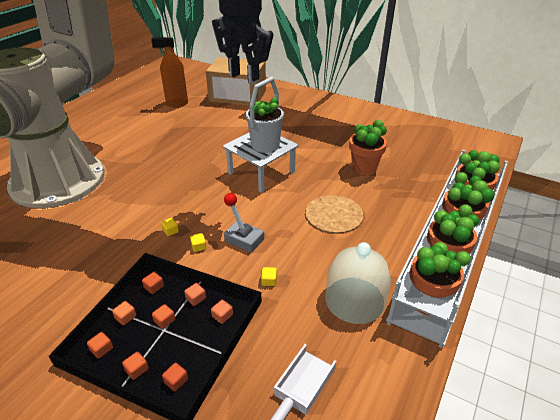

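All eight chunks lie spread, with the closest pair at (148,173) and (138,290) in the crop, about 25 mm apart. Now the pail.

>>> jog_arm(
  plan=[
    [-0.005,0.03,0,0,0,3],
    [-0.005,0.035,0,0,0,3],
    [-0.005,0.035,0,0,0,0],
    [0,0,0,0,0,0],
    [0,0,0,0,0,0],
    [0,0,0,0,0,0],
    [0,0,-0.02,0,0,0],
    [0,0,0,0,0,0],
    [0,0,0,0,0,0],
    [0,0,0,0,0,0],
  ],
)

```text
clock: 28.3
tcp_pos: [0.4328, 0.2835, 0.2661]
orientation: [0.0, 0.738, 0.675, 0.0]
wrist_force: [0.0, -0.5, 0.1]
finger_gap: 0.0429
```

Run:
```python
from h import *
a=read_camera("top");b=read_camera("scene")
cv2.imwrite("pics/f.png",np.hstack([cv2.resize(b[40:190,200:320,::-1],None,fx=3.3,fy=3.3,interpolation=2),cv2.resize(a[210:330,120:220,::-1],(400,495),interpolation=2)]))
```

```text
(no output)
```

View pics/f.png

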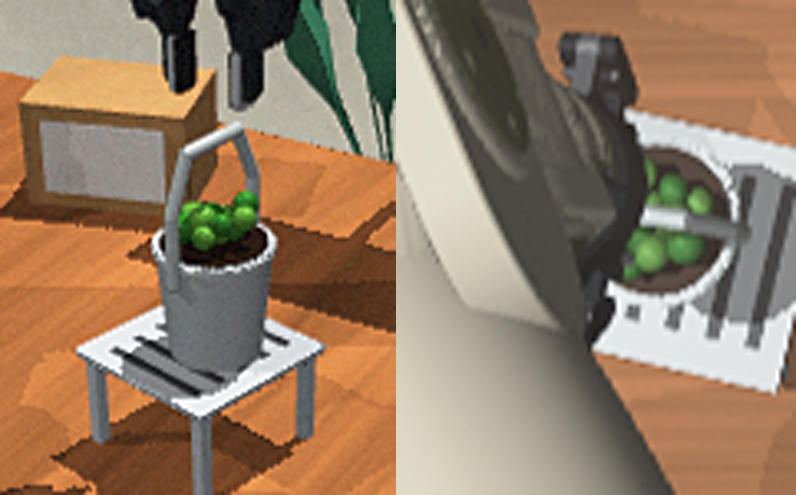

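Fingers straddle the bar at (210,140) in the left crop, aligned. Descend and grip.

>>> jog_arm(
  plan=[
    [0,0,-0.015,0,0,0],
    [0,0,-0.015,0,0,0],
    [0,0,-0.01,0,0,0],
    [0,0,-0.006,0,0,0],
    [0,0,0,0,0,0],
    [0,0,0,0,0,0],
    [0,0,0,0,0,0],
    [0,0,0,0,0,0],
    [0,0,0,0,0,0],
    [0,0,0,0,0,0],
  ],
)

```text
clock: 29.4
tcp_pos: [0.4325, 0.2841, 0.2195]
orientation: [0.0, 0.737, 0.676, 0.0]
wrist_force: [-0.0, -0.5, 1.1]
finger_gap: 0.0429
```

>>> jog_arm(
  plan=[
    [0,0,0,0,0,0],
    [0,0,0,0,0,0],
    [0,0,0,0,0,0],
    [0,0,0,0,0,0],
    [0,0,0,0,0,0],
    [0,0,0,0,0,0],
    [0,0,0,0,0,0],
    [0,0,0,0,0,0],
    [0,0,0,0,0,0],
    [0,0,0,0,0,0],
  ],
  hand=0,
  force=80,
)

```text
clock: 30.4
tcp_pos: [0.4324, 0.284, 0.2195]
orientation: [0.0, 0.737, 0.676, 0.0]
wrist_force: [-0.9, -1.5, 4.1]
finger_gap: 0.007
```

>>> jog_arm(
  plan=[
    [0,0,0.005,0,0,0],
    [0,0,0.008,0,0,0],
    [0,0,0.01,0,0,0],
    [0,0,0.01,0,0,0],
    [0,0,0.01,0,0,0],
    [0,0,0.01,0,0,0],
    [0,0,0.01,0,0,0],
    [0,0,0.005,0,0,0],
    [0,0,0,0,0,0],
    [0,0,0,0,0,0],
  ],
)

```text
clock: 31.4
tcp_pos: [0.4323, 0.284, 0.2872]
orientation: [0.0, 0.737, 0.676, -0.0]
wrist_force: [-0.3, 0.2, -3.9]
finger_gap: 0.0071
```

Run:
```python
from h import *
b=read_camera("scene")
cv2.imwrite("pics/g.png",cv2.resize(b[40:260,180:420,::-1],None,fx=2.6,fy=2.6,interpolation=2))
```

```text
(no output)
```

View pics/g.png

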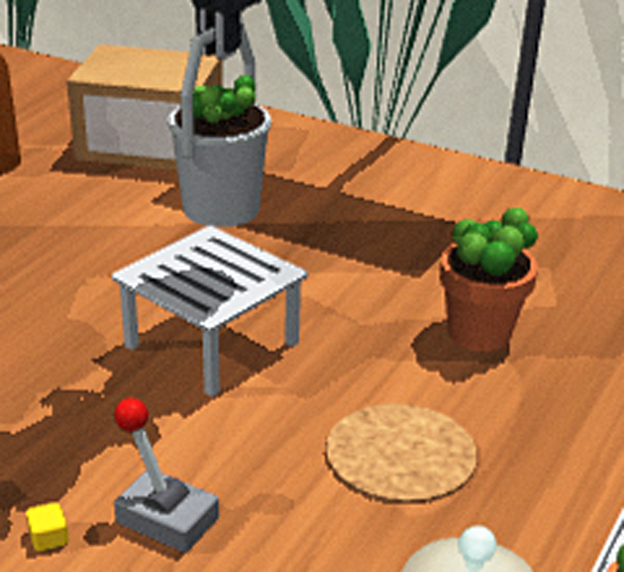

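>>> jog_arm(
  plan=[
    [0.012,-0.004,0,0,0,0],
    [0.02,-0.006,0,0,0,0],
    [0.028,-0.008,0,0,0,0],
    [0.03,-0.009,0,0,0,0],
    [0.03,-0.009,0,0,0,0],
    [0.03,-0.009,0,0,0,0],
    [0.028,-0.009,0,0,0,0],
    [0.02,-0.006,0,0,0,0],
    [0.012,-0.004,0,0,0,0],
    [0.006,-0.002,0,0,0,0],
  ],
)

```text
clock: 32.45
tcp_pos: [0.6501, 0.2167, 0.2855]
orientation: [-0.0, 0.738, 0.675, -0.001]
wrist_force: [0.2, -0.2, -3.8]
finger_gap: 0.0076
```

>>> jog_arm(
  plan=[
    [0,0,-0.01,0,0,0],
    [0,0,-0.015,0,0,0],
    [0,0,-0.018,0,0,0],
    [0,0,-0.018,0,0,0],
    [0,0,-0.018,0,0,0],
    [0,0,-0.015,0,0,0],
    [0,0,-0.015,0,0,0],
    [0,0,-0.01,0,0,0],
    [0,0,-0.006,0,0,0],
    [0,0,0,0,0,0],
  ],
)

```text
clock: 33.45
tcp_pos: [0.6475, 0.2181, 0.1613]
orientation: [-0.0, 0.737, 0.676, -0.001]
wrist_force: [-1.0, -0.1, -3.0]
finger_gap: 0.0076
```

Run:
```python
from h import *
b=read_camera("scene");a=read_camera("top")
cv2.imwrite("pics/i.png",np.hstack([cv2.resize(b[80:260,260:420,::-1],(400,450),interpolation=2),cv2.resize(a[120:230,160:260,::-1],(400,450),interpolation=2)]))
```

View pics/i.png

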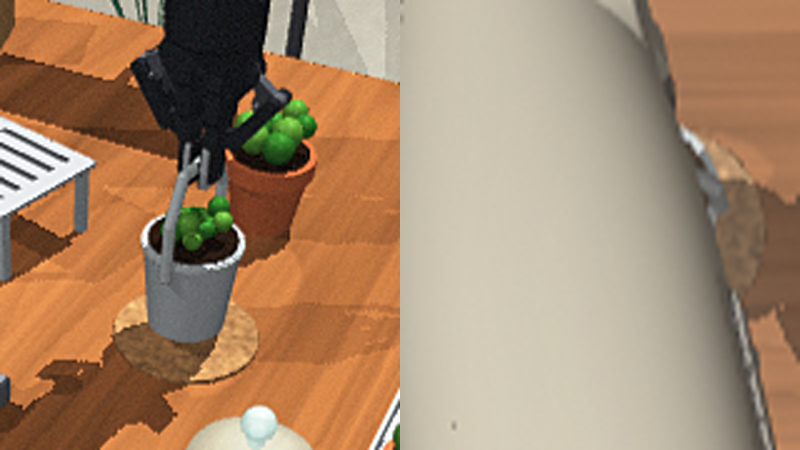

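>>> jog_arm(
  plan=[
    [0,0,-0.005,0,0,0],
    [0,0,-0.004,0,0,0],
    [0,0,-0.003,0,0,0],
    [0,0,-0.002,0,0,0],
    [0,0,-0.001,0,0,0],
    [0,0,-0.001,0,0,0],
    [0,0,0,0,0,0],
    [0,0,0,0,0,0],
    [0,0,0,0,0,0],
    [0,0,0,0,0,0],
  ],
)

```text
clock: 34.55
tcp_pos: [0.6484, 0.218, 0.1464]
orientation: [0.0, 0.737, 0.676, 0.0]
wrist_force: [0.0, -0.8, -3.8]
finger_gap: 0.0073
```

>>> jog_arm(
  plan=[
    [0,0,-0.001,0,0,0],
    [0,0,-0.001,0,0,0],
    [0,0,0,0,0,0],
    [0,0,0,0,0,0],
    [0,0,0,0,0,0],
    [0,0,0,0,0,0],
    [0,0,0,0,0,0],
    [0,0,0,0,0,0],
    [0,0,0,0,0,0],
    [0,0,0,0,0,0],
  ],
)

```text
clock: 35.55
tcp_pos: [0.6486, 0.218, 0.1445]
orientation: [0.0, 0.737, 0.676, 0.0]
wrist_force: [1.9, -0.3, -1.0]
finger_gap: 0.0072
```

>>> jog_arm(
  plan=[
    [0,0,0,0,0,0],
    [0,0,0,0,0,0],
    [0,0,0,0,0,0],
    [0,0,0,0,0,0],
    [0,0,0,0,0,0],
    [0,0,0.01,0,0,0],
    [0,0,0.02,0,0,0],
    [0,0,0.03,0,0,0],
    [0,0,0.03,0,0,0],
    [0,0,0.03,0,0,0],
  ],
  hand=0.5,
)

```text
clock: 36.55
tcp_pos: [0.6482, 0.218, 0.2664]
orientation: [0.0, 0.737, 0.676, 0.0]
wrist_force: [0.1, 0.3, 0.9]
finger_gap: 0.0425
```

>>> jog_arm(
  plan=[
    [-0.026,-0.021,0,0,0,0],
    [-0.026,-0.021,0,0,0,0],
    [-0.026,-0.021,0,0,0,0],
    [-0.026,-0.021,0,0,0,0],
    [-0.026,-0.021,0,0,0,0],
    [-0.026,-0.022,0,0,0,0],
    [-0.026,-0.022,0,0,0,0],
    [-0.03,-0.022,0,0,0,0],
    [0,0,0,0,0,0],
    [0,0,0,0,0,0],
  ],
  hand=0,
  force=20,
)

```text
clock: 37.55
tcp_pos: [0.4365, 0.0467, 0.2656]
orientation: [0.001, 0.738, 0.675, 0.001]
wrist_force: [0.2, 0.9, 0.8]
finger_gap: -0.0002
```

Run:
```python
from h import *
b=read_camera("scene");a=read_camera("top")
cv2.imwrite("pics/j1.png",b[:,:,::-1]);cv2.imwrite("pics/j2.png",a[:,:,::-1])
```

```text
(no output)
```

View pics/j1.png

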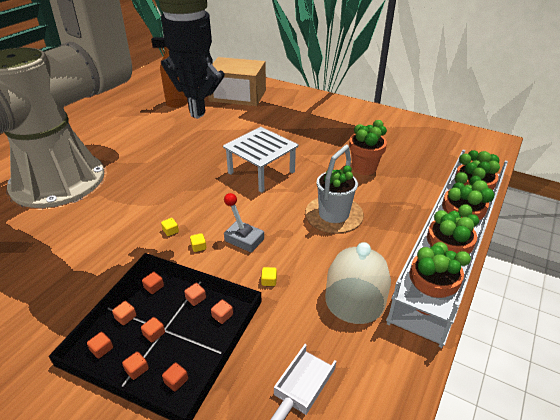

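View pics/j2.png

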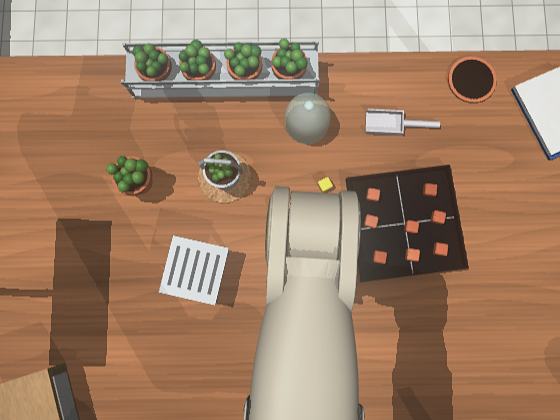

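The centre chunk was knocked; it is now near (412,227). I check the gaps in an enlargement.

Run:
```python
from h import *
a=cv2.imread("pics/j2.png")
cv2.imwrite("pics/k1.png",cv2.resize(a[155:290,340:475],None,fx=4.4,fy=4.4,interpolation=cv2.INTER_CUBIC))
hsv=cv2.cvtColor(a,cv2.COLOR_BGR2HSV)
m=((hsv[...,0]<12)&(hsv[...,1]>120)&(hsv[...,2]>110)).astype(np.uint8); k=np.zeros_like(m);k[170:270,352:462]=1;m*=k
n,l,st,ce=cv2.connectedComponentsWithStats(m)
t=np.radians(6.6);R=np.array([[np.cos(t),-np.sin(t)],[np.sin(t),np.cos(t)]]);c=np.array([.5273,-.2142])
rs=[]
for i in range(1,n):
    if st[i,4]<30: continue
    pts=np.argwhere(l==i)[:,::-1].astype(np.float32)
    P=[w("top",u,v,.026)[:2] for u,v in pts]; P=np.array(P)
    q=1000*(P-c)@R; rs.append(q); print(st[i,4],ce[i].round(1),q.mean(0).round(1),P.mean(0).round(4), cv2.minAreaRect(q.astype(np.float32)))
from scipy.spatial.distance import cdist
for i in range(len(rs)):
  for j in range(i): 
    d=cdist(rs[i],rs[j]).min()
    if d<45: print(i,j,d.round(1))
```

```text
139 [430.5 188.9] [ 72.7 -70.4] [ 0.6076 -0.2758] ((72.53080749511719, -70.35992431640625), (26.268909454345703, 28.95112419128418), 80.18412017822266)
141 [373.  193.8] [78.2 67.5] [ 0.5972 -0.1382] ((78.36376190185547, 67.45811462402344), (28.881061553955078, 28.373672485351562), 73.12268829345703)
146 [438.7 216.5] [  4.8 -78.4] [ 0.541  -0.2915] ((4.934359550476074, -78.28413391113281), (29.103832244873047, 28.107704162597656), 68.46601867675781)
140 [371.1 220.8] [14.8 82. ] [ 0.5326 -0.1311] ((14.787257194519043, 81.90475463867188), (28.378541946411133, 27.908273696899414), 68.55240631103516)
145 [411.9 226. ] [ -9.8 -11.8] [ 0.519 -0.227] ((-9.685893058776855, -12.006162643432617), (28.333742141723633, 28.526636123657227), 80.48554992675781)
149 [441.1 248.6] [-70.9 -71. ] [ 0.465  -0.2929] ((-70.94523620605469, -71.00711059570312), (29.153278350830078, 28.343082427978516), 73.21070861816406)
154 [412.6 254. ] [-75.1  -2.7] [ 0.453  -0.2255] ((-75.05082702636719, -2.3854598999023438), (30.456480026245117, 28.146228790283203), 80.68658447265625)
146 [379.8 256.6] [-71.4  74.5] [ 0.4479 -0.1484] ((-71.32780456542969, 74.74111938476562), (28.668981552124023, 27.75156593322754), 73.26122283935547)
2 0 36.1
3 1 36.2
4 2 34.8
6 4 37.7
6 5 37.5
```

View pics/k1.png

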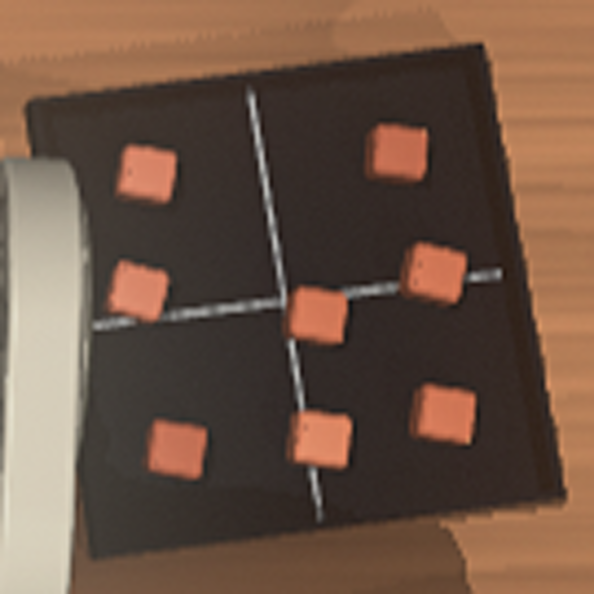

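Run:
```python
from h import *
a=cv2.imread("pics/j2.png");b=cv2.imread("pics/j1.png")
cv2.imwrite("pics/l.png",np.hstack([cv2.resize(b[130:250,270:390],(400,400),interpolation=2),cv2.resize(a[140:210,190:260],(400,400),interpolation=2)]))
```

```text
(no output)
```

View pics/l.png

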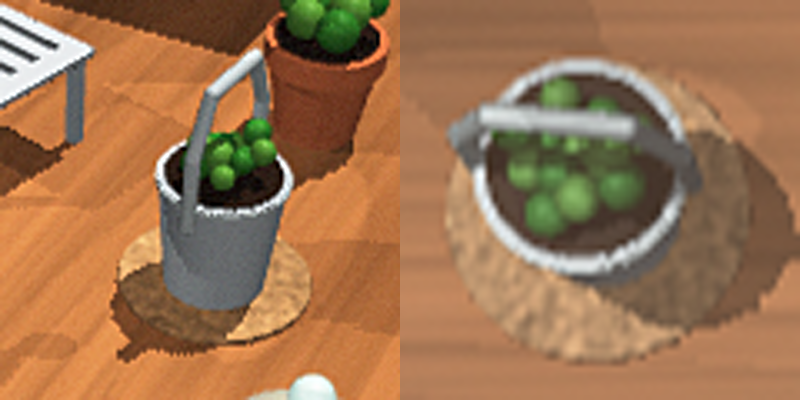

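Pail is upright, wholly on the mat. Both jobs hold, so now the toggle, pushing with shut fingers from the -x side.

>>> jog_arm(
  plan=[
    [0,0,-0.03,0,0,0],
    [0,0,-0.04,0,0,0],
    [0,0,-0.04,0,0,0],
    [0,0,-0.04,0,0,0],
    [0,0,-0.025,0,0,0],
    [0,0,-0.015,0,0,0],
    [0,0,0,0,0,0],
    [0,0,0,0,0,0],
    [0,0,0,0,0,0],
    [0,0,0,0,0,0],
  ],
)

```text
clock: 38.65
tcp_pos: [0.4376, 0.0471, 0.0754]
orientation: [0.001, 0.737, 0.676, 0.001]
wrist_force: [0.8, 0.5, 0.6]
finger_gap: -0.0001
```

>>> jog_arm(
  plan=[
    [0.005,0,0,0,0,0],
    [0.008,0,0,0,0,0],
    [0.008,0,0,0,0,0],
    [0.008,0,0,0,0,0],
    [0.008,0,0,0,0,0],
    [0.008,0,0,0,0,0],
    [0.008,0,0,0,0,0],
    [0.008,0,0,0,0,0],
    [0.008,0,0,0,0,0],
    [0,0,0,0,0,0],
  ],
)

```text
clock: 39.65
tcp_pos: [0.5069, 0.047, 0.0743]
orientation: [0.0, 0.737, 0.676, 0.0]
wrist_force: [0.3, 0.2, -0.2]
finger_gap: 0.0001
```

>>> jog_arm(
  plan=[
    [0.003,0,0,0,0,0],
    [0.003,0,0,0,0,0],
    [0.003,0,0,0,0,0],
    [0.003,0,0,0,0,0],
    [0.003,0,0,0,0,0],
    [0.003,0,0,0,0,0],
    [0,0,0,0,0,0],
    [0,0,0,0,0,0],
    [0,0,0,0,0,0],
    [0,0,0,0,0,0],
  ],
)

```text
clock: 40.65
tcp_pos: [0.5235, 0.047, 0.0745]
orientation: [0.0, 0.737, 0.676, 0.0]
wrist_force: [0.2, -0.4, 0.3]
finger_gap: 0.0003
```

Run:
```python
from h import *
b=read_camera("scene")
cv2.imwrite("pics/m.png",cv2.resize(b[130:270,170:310,::-1],None,fx=4,fy=4,interpolation=2))
```

```text
(no output)
```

View pics/m.png

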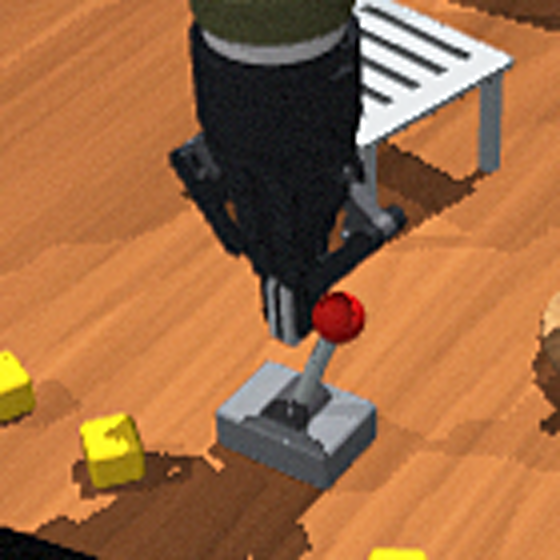

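Lever already past vertical (ball at (340,317)); push on until the stop is felt.

>>> jog_arm(
  plan=[
    [0.002,0,0,0,0,0],
    [0.002,0,0,0,0,0],
    [0.002,0,0,0,0,0],
    [0.002,0,0,0,0,0],
    [0.002,0,0,0,0,0],
    [0.002,0,0,0,0,0],
    [0,0,0,0,0,0],
    [0,0,0,0,0,0],
    [0,0,0,0,0,0],
    [0,0,0,0,0,0],
  ],
)

```text
clock: 41.7
tcp_pos: [0.5334, 0.0471, 0.074]
orientation: [-0.001, 0.737, 0.676, -0.001]
wrist_force: [-5.8, -0.3, 3.2]
finger_gap: 0.0001
```

>>> jog_arm(
  plan=[
    [0.001,0,0,0,0,0],
    [0.001,0,0,0,0,0],
    [0,0,0,0,0,0],
    [0,0,0,0,0,0],
    [0,0,0,0,0,0],
    [0,0,0,0,0,0],
    [0,0,0,0,0,0],
    [0,0,0,0,0,0],
    [0,0,0,0,0,0],
    [0,0,0,0,0,0],
  ],
)

```text
clock: 42.7
tcp_pos: [0.5336, 0.0471, 0.0739]
orientation: [-0.002, 0.737, 0.676, -0.003]
wrist_force: [-10.8, -1.2, 6.6]
finger_gap: -0.0
```

>>> jog_arm(
  plan=[
    [-0.01,0,0,0,0,0],
    [-0.02,0,0,0,0,0],
    [-0.03,0,0,0,0,0],
    [-0.03,0,0,0,0,0],
    [0,0,0.03,0,0,0],
    [0,0,0.04,0,0,0],
    [0,0,0.04,0,0,0],
    [-0.02,0,0.03,0,0,0],
    [0,0.045,0,0,0,0],
    [0,0.045,0,0,0,0],
  ],
)

```text
clock: 43.7
tcp_pos: [0.429, 0.1372, 0.2165]
orientation: [0.002, 0.739, 0.674, 0.002]
wrist_force: [0.5, 0.5, 0.2]
finger_gap: -0.0003
```

Run:
```python
from h import *
a=read_camera("top");b=read_camera("scene")
cv2.imwrite("pics/n.png",b[:,:,::-1])
cv2.imwrite("pics/n2.png",a[:,:,::-1])
cv2.imwrite("pics/n3.png",cv2.resize(b[180:260,200:280,::-1],None,fx=5,fy=5,interpolation=2))
```

```text
(no output)
```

View pics/n.png

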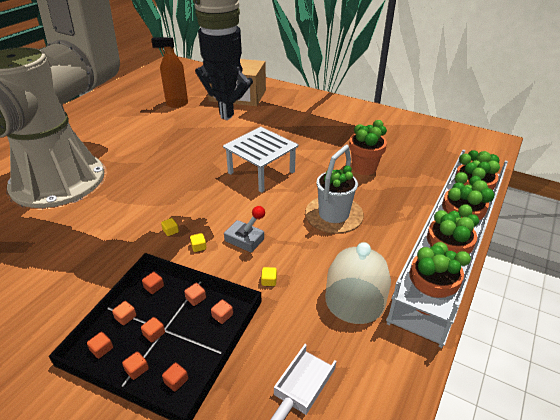

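View pics/n2.png

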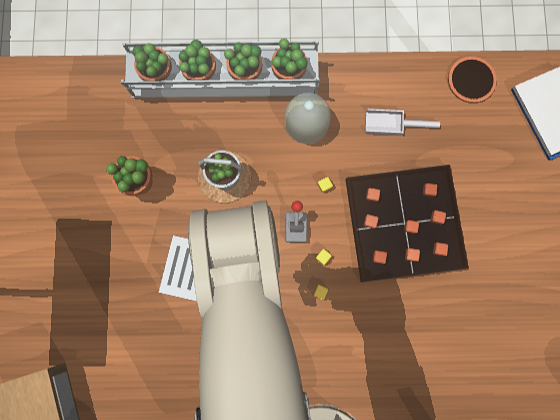

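View pics/n3.png

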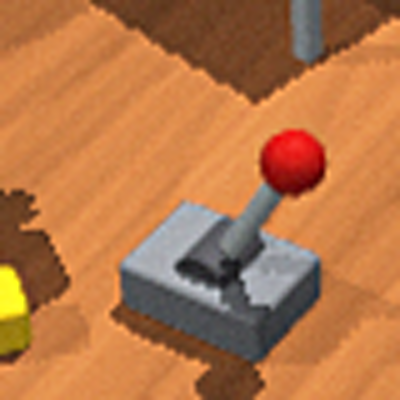

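The toggle is on the far stop: ball at (297,207), before at (297,235), and the fingers met a rising force there. The chunks and the pail are unchanged.

```bash
python3 -c "
from workcell import *
print(hand_in())"
```

```text
the job is handed in; nothing more can be done
None
```

The herb corner is ready and the job is handed in, at about 44 s on the robot's clock. My last checks found nothing failing or disagreeing.

- **Chunks:** There were eight, five in a row with three on top. I moved six of them, and all eight now lie on the tray floor with at least one in each quarter. The smallest gap I measured was about 35 mm between visible top faces. Allowing for the pixel method, I take that as at least 25 mm. One chunk was knocked about 3 cm aside partway through. I measured again afterwards, the spacing was still good, and I left it where it was.
- **Pail:** I lifted it off the stand by its handle bar and set it down near the middle of the cork mat. The pictures show it upright and wholly on the mat.
- **Lamp:** I threw the toggle only after checking both other jobs. I pushed it until the force rose at the far stop (about 11 N). After I backed off, the picture shows the lever leaning to the on side.
- **Left alone:** The cloche, basil pot, scoop and yellow blocks are in the same places in the last pictures as in the first. The arm was clear of everything at hand-in.

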